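Clear the brush and nest the dust caps

TASK

The three cleaned bearing dust caps stand hollow side up on the bench, with the cleaning brush laid across the largest. Lift the brush off and lay it flat on the bare bench, then nest the caps where the largest stands: the dome of the middle-sized one down inside the largest, the dome of the smallest down inside the middle-sized one, each sitting level with its collar resting all round on the rim below. Set things down rather than dropping them, and leave the largest cap and the other things where they are.

Things in the scene. Friction and masses are not known exactly. Their poses are not given: they have to be found in the camera images.
- large_cap: Largest of three domed steel dust caps, hollow side up on its dome's flat centre (40 mm). 36 mm high: dome 22 mm deep widening up to 66 mm across with a thin black seal, then an upright collar 74 mm across, 14 mm high, wall 6 mm, mouth 62 mm. Origin: centre of the underside; z up, yaw of no matter. 0.25 kg. The brush lies across its mouth.
- medium_cap: Middle cap, same shape: 34 mm high, dome 20 mm deep, 58 mm across; collar 67 mm across, 14 mm high, mouth 55 mm. Left or right of the largest. Origin: centre of the underside. 0.15 kg. Grasp across the collar from above, fingertips not below its lower edge (20 mm up), or they meet the rim beneath. Seated: origin 16 mm above the largest's, 2 mm sideways play.
- small_cap: Smallest cap, same shape: 32 mm high, dome 18 mm deep, 51 mm across; collar 60 mm across, 14 mm high, mouth 48 mm. Left or right of the largest. Origin: centre of the underside. 0.11 kg. Grasp across the collar from above, fingertips not below its lower edge (18 mm up). Seated: origin 16 mm above the middle cap's, 2 mm sideways play.
- brush: Flat cleaning brush, 171 x 33 x 11 mm, 0.04 kg, level across the largest cap's rim. Origin on its underside near mid-length; y runs along it to the handle's end (+86 mm), bristles end at -85 mm. Handle 14 mm wide, 10 mm thick; balance near y = -5 mm; pinch across the handle at y = +14 mm. Bench at x 0.43 to 0.50, y -0.12 to 0.12 is bare.
- bearing: bystander: a ball bearing, 35 mm across, 11 mm high, lying flat near the bench's front edge on the right; origin at the centre of the underside
- hex_key: bystander: a dark hexagon key, 87 x 30 x 5 mm, lying flat near the bench's front edge on the left; origin at the centre of the underside
Not all that is in view belongs to the job. What is shaped like the brush but red is not meant. What is shaped like the large_cap but yellow is not meant.

How it is judged (in metres and radians):
At the end, for the whole second after the job is handed in: Brush flat on the bench (level within 7 deg, below 16 mm). Largest cap upright, within 30 mm of its start; the middle-sized nested in it, the smallest in that: centred within 4.5 mm, origin 14 to 18.2 mm above the one below, axes within 4 deg. All at rest (horizontal distance between medium_cap and large_cap below 0.0045 m and z of medium_cap in the frame of large_cap between 0.014 and 0.0182 m and angle between the z axis of medium_cap and the z axis of large_cap, either way round below 0.07 rad and horizontal distance between small_cap and medium_cap below 0.0045 m and z of small_cap in the frame of medium_cap between 0.014 and 0.0182 m and angle between the z axis of small_cap and the z axis of medium_cap, either way round below 0.07 rad and angle between large_cap's own z axis and vertical below 0.07 rad and distance of large_cap from where it was at the start of the episode below 0.03 m and height (world z) of brush between -0.005 and 0.016 m and angle between brush's own y axis and vertical between 1.45 and 1.69 rad and linear speed of each of large_cap, medium_cap, small_cap, brush below 0.01 m/s); the robot touches nothing.
It fails at once if the brush or a cap is dropped (falls loose faster than 0.6 m/s) ((linear speed of brush above 0.6 m/s and contact force between the fingers and brush below 0.05 N) or (linear speed of medium_cap above 0.6 m/s and contact force between the fingers and medium_cap below 0.05 N) or (linear speed of small_cap above 0.6 m/s and contact force between the fingers and small_cap below 0.05 N)).
It fails at once if the bearing or the hexagon key is moved by more than 20 mm (distance of any of bearing, hex_key from where it was at the start of the episode above 0.02 m).
It fails at once if the largest cap is tipped by more than 20 degrees (angle between large_cap's own z axis and vertical above 0.35 rad).
It also fails if it takes over 64 s, if anything falls off the work surface, if the arm or the gripper's body presses on something with over 40 N, if the wrist force passes 120 N, or if a joint passes its speed limit or range.

ROBOT

A 6-joint arm with a two-finger parallel gripper is mounted at the origin on a cart in front of the work surface, level with it; the furniture and walls round the work are solid. World frame = base frame: x ahead of the robot, y to its left, z up, the work surface at z = 0. Lengths are in mm, angles in rad, forces in N, time in s.
With the tool pointing down it reaches from about 375 to 900 mm from the base axis. Payload 3.1 kg.
Tool frame: the origin (TCP) lies midway between the tips of the shut fingers; the grasp point (between the pads) lies 19 mm behind it; z points along the fingers, y is the line along which they close (so a half turn about z gives the same grasp; the last joint's range is limited). The gripper opens to 87 mm and grips with 3 to 60 N. Pads are 19 mm wide; open, the fingers measure 117 mm over their backs; the gripper's body (75 mm by 190 mm) begins 51 mm behind the grasp point.
Start: joints at [-1.397, 0.527, 1.433, -0, 1.181, -0.178], TCP at [215.389, -586.689, 222.548] pointing down, gripper open.
Joint ranges: [-3.08, 3.08], [-0.75, 2.2], [0.22, 2.44], [-1.43, 4.57], [0, 2.65], [-2.85, 2.85]. Speed limits (rad/s): [2.79, 2.79, 3.14, 3.14, 3.14, 3.14].

INTERFACE

Orientations are given as [roll, pitch, yaw] about the fixed x, y, z axes, in that order (R = Rz(yaw) Ry(pitch) Rx(roll)).
In Python, from plant import r gives the robot as it stands. Calls block until the motion is done:
- r.move_pose(position, orientation): joint-space move of the TCP to a pose.
- r.line_to(position, speed=150, rot=None): straight line of the TCP; rot=None keeps the orientation; speed is the mean speed in mm/s.
- r.set_joints(angles): joint-space move.
- r.gripper_to(opening, force=None): finger opening in mm; force is the grip in N (None keeps the last); returns when the fingers have stopped.
- r.pause(seconds).
- r.ik(position, orientation): joint angles nearest the present ones, or None.
- r.get_obs(): the state.
- r.capture(name): name is "scene" or "top" or "wrist"; returns the picture (420x560x3 uint8, red, green, blue); there is no depth.
- r.camera_model(name): a dict with "fx", "fy", "cx", "cy" (pixels), "distortion" ([k1, k2, p1, p2, k3] as OpenCV has them; the pictures are not rectified), "world_to_cam" (4x4, takes a point from world to camera coordinates). Camera axes: x right, y down, z forward; pixel columns grow to the right and rows downward; lengths in mm; the calibration is good to about 2 mm. A picture is of the moment at which its call begins: read the wrist's pose just before it. camera_model takes no time and is no camera call; for the wrist camera it gives the pose at the moment of the call.
A pose or a line that the arm cannot do raises r.PlanningError and nothing moves.
- r.close_job(): hands the job in; it is judged then, once.
The state is a dict: "t": time; "joints": joint angles; "joint_vel": joint speeds; "joint_efforts": joint torques, N m; "ee_pos": TCP position; "orientation": TCP orientation; "force": force on the tool from outside, world axes, zero at the start; "ft_torque": the same for the moment, N m; "width": finger opening in mm; "grip_force": force on a finger pad.
Only numpy, scipy, OpenCV 4.12 (cv2) and the standard library are available. Lean on these libraries where they do the work, as an engineer would, in place of code of your own. Each camera call takes 0.05 s, during which the arm holds its last target. There are 200 camera calls.

## Working session

There is one attempt and no reset: what is moved stays moved. The work goes in short steps, each a Python script; the robot and the scene stay as the last script left them, time stands still between calls to the robot, and variables do not carry over. Pictures are saved under pics/ and viewed, at most 10 in all, crops included, and the job is handed in when it is done.

```bash
ls; mkdir -p pics; python3 - <<'E'
from plant import r
import cv2
for n in("top","scene"):
    cv2.imwrite(f"pics/{n}0.png",r.capture(n)[:,:,::-1]); m=r.camera_model(n); print(n,m)
o=r.get_obs();print(o["t"],o["ee_pos"],o["orientation"],o["width"])
E
```

```text
pics
top {'fx': 487.52558717062925, 'fy': 487.52558717062925, 'cx': 280.77195185371, 'cy': 207.84276498144177, 'distortion': array([0.00619695, 0.        , 0.        , 0.        , 0.        ]), 'world_to_cam': array([[-4.82170739e-03, -9.99987721e-01, -1.14391934e-03,
        -6.98106306e+01],
       [-9.94754738e-01,  4.91335175e-03, -1.02170790e-01,
         5.17600286e+02],
       [ 1.02175156e-01,  6.45281530e-04, -9.94766214e-01,
         1.28573918e+03],
       [ 0.00000000e+00,  0.00000000e+00,  0.00000000e+00,
         1.00000000e+00]])}
scene {'fx': 535.3510502120907, 'fy': 535.3510502120907, 'cx': 294.2551584177053, 'cy': 204.29316984235686, 'distortion': array([-0.08733524,  0.        ,  0.        ,  0.        ,  0.        ]), 'world_to_cam': array([[-5.16393603e-01, -8.56078078e-01,  2.16326522e-02,
         1.97596256e+02],
       [-4.14162465e-01,  2.27556367e-01, -8.81298787e-01,
         2.73480991e+02],
       [ 7.49537924e-01, -4.64056489e-01, -4.72064059e-01,
         9.07645620e+02],
       [ 0.00000000e+00,  0.00000000e+00,  0.00000000e+00,
         1.00000000e+00]])}
0.1 [ 215.26087234 -586.06009215  221.67723461] [-3.13967961e+00 -3.30166552e-04  3.51779723e-01] 87.06721602309683
```

View pics/top0.png

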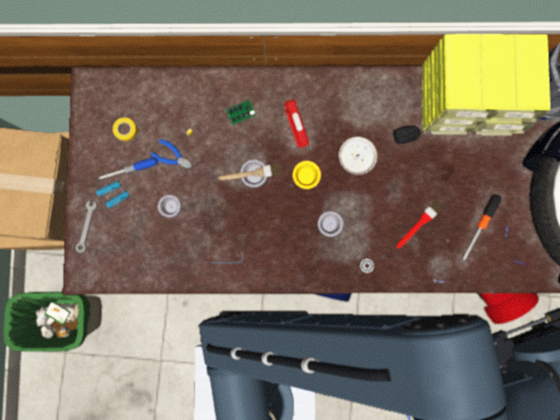

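View pics/scene0.png

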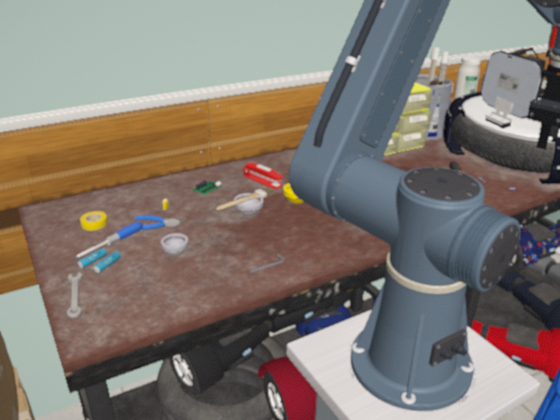

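Top view: the large cap with the brush is at about (253,174), with the handle end at (220,178) and the bristles at (268,172). The other caps are at (169,206) and (330,224), the hex key at (228,260) and the bearing at (367,266). The yellow cap at (306,175) is a decoy.

```bash
cat > h.py <<'E'
from plant import r
import cv2, numpy as np
def ray(m,px,z):
    K=np.array([[m["fx"],0,m["cx"]],[0,m["fy"],m["cy"]],[0,0,1]])
    u=cv2.undistortPoints(np.array([[px]],float),K,np.array(m["distortion"]))[0,0]
    T=np.array(m["world_to_cam"]); R=T[:3,:3]; c=-R.T@T[:3,3]; d=R.T@np.array([u[0],u[1],1])
    return c+d*(z-c[2])/d[2]
def proj(m,P):
    K=np.array([[m["fx"],0,m["cx"]],[0,m["fy"],m["cy"]],[0,0,1]]); T=np.array(m["world_to_cam"])
    rv=cv2.Rodrigues(T[:3,:3])[0]
    return cv2.projectPoints(np.array([P],float),rv,T[:3,3],K,np.array(m["distortion"]))[0][0,0]
D=lambda yaw:[np.pi,0,yaw]
E
python3 - <<'E'
from h import *
np.set_printoptions(precision=1,suppress=True)
m=r.camera_model("top")
for n,p,z in [("L",(253,174),36),("A",(169,206),32),("B",(330,224),34),("h",(220,178),40),("b",(269,172),40),("hex",(228,260),2),("bear",(367,266),5),("yel",(306,175),36),("edge",(250,292),0)]:
    print(n,ray(m,p,z))
w=r.camera_model("wrist");o=r.get_obs()
T=w["world_to_cam"];c=-T[:3,:3].T@T[:3,3];print("wrist",w["fx"],c-o["ee_pos"],T[2,:3],T[0,:3])
a=ray(m,(253,174),36);print(r.ik([a[0],a[1],300],D(0)),r.ik([a[0],a[1],300],D(np.pi/2)))
E
```

```text
L [608.2   2.   36. ]
A [523.1 227.3  32. ]
B [ 472.5 -203.4   34. ]
h [597.1  90.2  40. ]
b [612.7 -41.2  40. ]
hex [378.3  71.5   2. ]
bear [ 360.4 -304.5    5. ]
yel [ 604.8 -140.6   36. ]
edge [292.1  11.8   0. ]
wrist 352.4469083559478 [ 67.2  24.5 162.2] [-0.2 -0.1 -1. ] [ 0.3 -0.9 -0. ]
[-0.2  0.4  1.4 -0.   1.3  1.4] [-0.2  0.4  1.4  0.   1.3 -0.2]
```

```bash
python3 - <<'E'
from h import *
import pickle
S={}
for n,x,y in [("B",472,-203),("L",608,2),("A",523,227)]:
    r.move_pose([x-65,y,220],D(0)); r.pause(.2); S[n]=(r.camera_model("wrist"),r.capture("wrist"))
pickle.dump(S,open("s.pkl","wb"))
cv2.imwrite("pics/w1.png",cv2.resize(np.vstack([np.hstack([S["B"][1],S["L"][1]]),np.hstack([S["A"][1],S["A"][1]*0])])[:,:,::-1],(800,600)))
print(r.get_obs()["t"])
for n in S: print(n,proj(S[n][0],{"B":(472,-203,34),"L":(608,2,36),"A":(523,227,32)}[n]))
E
```

```text
4.35
B [268.64428499 118.53239954]
L [267.90491893 118.10033332]
A [268.26914288 119.52295805]
```

View pics/w1.png

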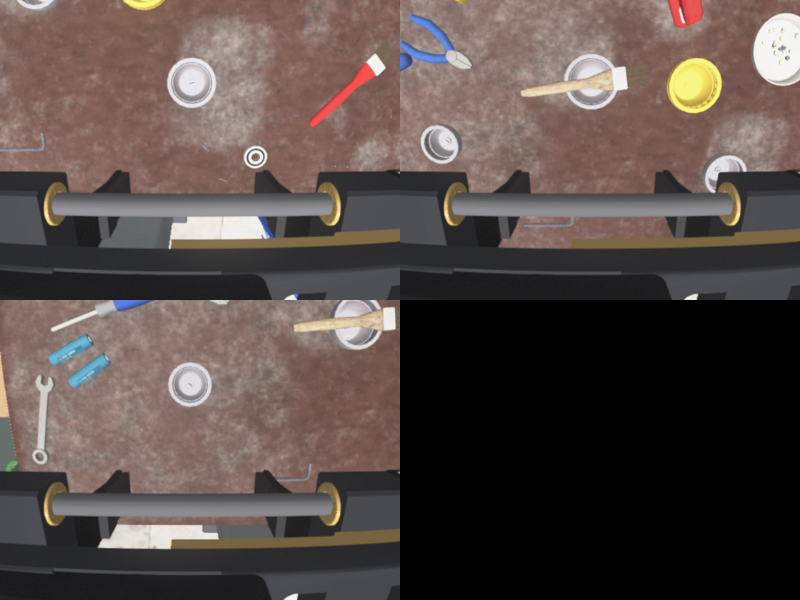

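The view is as expected. The right cap, B, is the bigger one (medium) and the left one, A, is the small one. The brush handle runs from about (522,93) to (612,80) in the montage.

```bash
cat >> h.py <<'E'
def capfit(img,m,guess,z):
    """rim top circle centre (world), diameter at plane z"""
    g=proj(m,guess); im=img.astype(int)
    k=((im[...,2]-im[...,0]>-8)&(im.max(2)>105)).astype(np.uint8)
    k=cv2.morphologyEx(k,cv2.MORPH_OPEN,np.ones((3,3)))
    cs,_=cv2.findContours(k,cv2.RETR_EXTERNAL,cv2.CHAIN_APPROX_NONE)
    cs=[c for c in cs if len(c)>80]
    c=min(cs,key=lambda c:np.linalg.norm(cv2.boundingRect(c)[:2]+np.array(cv2.boundingRect(c)[2:])/2-g))
    P=np.array([ray(m,p,z)[:2] for p in cv2.convexHull(c)[:,0]+0.0])
    # outer contour: circle in world from hull
    (e,d,a)=cv2.fitEllipse(P.astype(np.float32).reshape(-1,1,2)) 
    return np.array(e),d,cv2.minEnclosingCircle(P.astype(np.float32).reshape(-1,1,2))
E
python3 - <<'E'
from h import *
import pickle
np.set_printoptions(precision=1,suppress=True)
S=pickle.load(open("s.pkl","rb"))
print("B",capfit(S["B"][1],S["B"][0],(472,-203,34),34)); print("A",capfit(S["A"][1],S["A"][0],(523,227,32),32))
m,img=S["L"]; im=img.astype(int)
print(im[118,235],im[128,180],im[30:31,100])
k=((im[...,0]-im[...,2]>45)&(im[...,0]>150)&(im[...,0]-im[...,1]<70)).astype(np.uint8)
k[:, :150]=0;k[:,330:]=0;k[:80]=0;k[170:]=0
n,l,st,_=cv2.connectedComponentsWithStats(k); i=1+st[1:,4].argmax(); print(st[i])
ys,xs=np.where(l==i); P=np.array([ray(m,(x,y),46)[:2] for x,y in zip(xs,ys)])
print(cv2.minAreaRect(P.astype(np.float32))); 
c=P.mean(0); u=np.linalg.svd(P-c,full_matrices=False)[2][0]; u*=np.sign(u[1])
t=(P-c)@u; v=(P-c)@[-u[1],u[0]]
print(c,u,np.degrees(np.arctan2(u[1],u[0])),t.min(),t.max())
for a in range(int(t.min()),int(t.max()),12):
    s=(t>=a)&(t<a+12); print(a+6,c+u*(a+6),v[s].min(),v[s].max())
E
```

```text
B (array([ 474.2, -202.3]), (65.50978088378906, 66.19652557373047), ((474.0441589355469, -202.329345703125), 33.270484924316406))
A (array([524. , 229.6]), (58.564666748046875, 58.92394256591797), ((523.9774780273438, 229.4429473876953), 29.570363998413086))
[226 203 168] [233 217 183] [[148 128 121]]
[ 169   98  130   38 1719]
((609.154541015625, 35.394039154052734), (24.817481994628906, 121.71315002441406), 4.796914100646973)
[607.   28.4] [-0.1  1. ] 98.53399318326048 -53.923061647462006 67.76058671145252
-47 [614. -18.] -11.730215466138398 13.0895251446314
-35 [612.2  -6.2] -9.049894217838489 10.391187448009628
-23 [610.5   5.7] -6.2420562424968535 6.77262475370833
-11 [608.7  17.6] -5.32026125048928 6.544919427359002
1 [606.9  29.4] -5.947870292857218 6.743003389784578
13 [605.1  41.3] -6.348911569870161 7.220030234172677
25 [603.3  53.2] -6.323268127642522 6.96581293551016
37 [601.6  65. ] -5.82940545619756 6.582337483805362
49 [599.8  76.9] -5.81502204888389 6.32148187453277
61 [598.   88.8] -5.6680175818397975 5.869297390808331
```

```bash
python3 - <<'E'
from h import *
np.set_printoptions(precision=2,suppress=True)
y=np.radians(98.5); p=[607.6,24.2]
r.move_pose(p+[120],D(y)); r.gripper_to(40,15)
r.line_to(p+[60],150); r.line_to(p+[39],50)
o=r.get_obs(); print(o["t"],o["ee_pos"],o["force"])
r.gripper_to(0,15); o=r.get_obs(); print(o["width"],o["grip_force"],o["force"])
r.line_to(p+[60],60); r.line_to(p+[110],120)
o=r.get_obs(); print(o["t"],o["width"],o["grip_force"],o["force"])
r.move_pose([462,14,110],D(np.pi/2)); r.pause(.2)
o=r.get_obs(); print(o["t"],o["width"],o["ee_pos"],o["force"])
cv2.imwrite("pics/w2.png",np.hstack([r.capture("wrist"),r.capture("scene")])[:,:,::-1])
E
python3 -c "
import cv2;cv2.imwrite('pics/w2.png',cv2.resize(cv2.imread('pics/w2.png'),(800,300)))"
```

```text
8.3167 [607.45  24.23  38.72] [ 0.64  0.2  -0.05]
12.632569726922602 14.970066438690992 [-0.21  0.7  -0.44]
9.9833 12.624032281184821 14.970952117728302 [-0.05  0.91 -0.  ]
10.8167 12.749631120959686 [463.8   13.7  109.87] [ 0.58  0.4  -0.23]
```

View pics/w2.png

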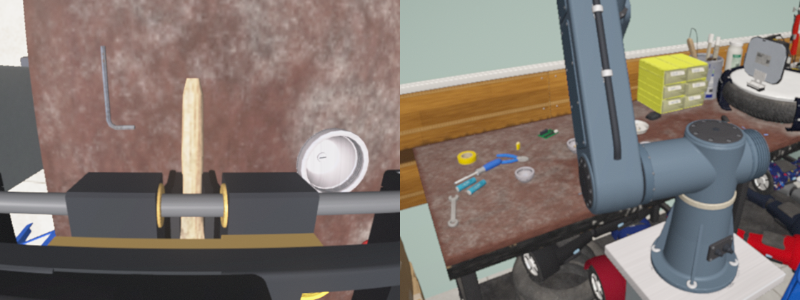

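The brush is held straight in the grip. The large cap is visible, bare, at (335,160), still upright.

```bash
python3 - <<'E'
from h import *
np.set_printoptions(precision=2,suppress=True)
r.line_to([462,14,25],150); r.line_to([462,14,6],60); f0=r.get_obs()["force"][2]
for z in (5,4,3.3,2.6):
    r.line_to([462,14,z],20); o=r.get_obs(); print(z,o["ee_pos"][2],o["force"][2]-f0)
    if o["force"][2]-f0>1.5: break
r.gripper_to(40); r.line_to([462,14,60],120)
r.move_pose([545,5,220],D(0)); r.pause(.2)
m=r.camera_model("wrist"); im=r.capture("wrist"); print(r.get_obs()["t"])
print(capfit(im,m,(608,2,36),36))
cv2.imwrite("pics/w3.png",im[:,:,::-1]); 
E
```

```text
5 5.104672874191283 -0.21040117926420554
4 4.023104377033636 -0.010251766244169791
3.3 3.3106350769023796 0.4024136822281008
2.6 3.1233816004239934 6.646641750945737
16.1667
(array([611.19,   2.7 ]), (72.4769058227539, 72.91981506347656), ((611.2913818359375, 2.7064664363861084), 36.58760452270508))
```

View pics/w3.png

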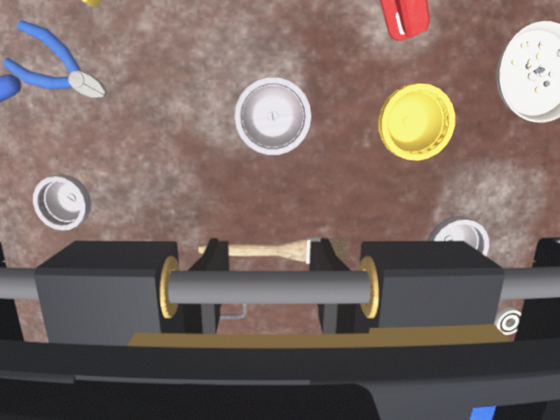

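Brush lies on the bench at about (260,250), and the bare large cap at (273,117) measures (611.2, 2.7) with a 73 mm diameter, which fits. Next is the medium cap.

```bash
cat >> h.py <<'E'
def nest(src,dst,tip,seat,force=20):
    f=lambda: r.get_obs()
    r.gripper_to(86); r.move_pose([*src,110],D(0)); r.line_to([*src,tip+25],200); r.line_to([*src,tip],60)
    o=f(); print("at",o["ee_pos"],o["force"])
    r.gripper_to(0,force); o=f(); print("grip",o["width"],o["grip_force"],o["force"])
    r.line_to([*src,tip+12],60); r.line_to([*src,120],200)
    o=f(); print("lift",o["width"],o["grip_force"])
    r.line_to([*dst,120],250); r.line_to([*dst,tip+seat+25],150); r.pause(.2); f0=f()["force"]
    for dz in (18,12,8,5,3,2,1,.3,-.4):
        r.line_to([*dst,tip+seat+dz],40); o=f(); print(dz,o["ee_pos"],o["force"]-f0)
        if np.linalg.norm(o["force"]-f0)>8: break
    print("t",o["t"])
E
python3 - <<'E'
from h import *
np.set_printoptions(precision=2,suppress=True)
nest((474.2,-202.3),(611.2,2.7),23,16)
E
```

```text
at [ 473.98 -202.27   22.69] [-0.09  0.55 -0.23]
grip 67.42604696311945 20.00002920627594 [-0.46 -0.84  0.98]
lift 67.58787152840378 19.999846816062927
18 [610.88   2.85  56.71] [-1.82 -0.88 -1.37]
12 [610.82   2.8   50.52] [-1.18 -0.09 -0.54]
8 [610.93   2.75  46.66] [-0.61 -0.68 -0.82]
5 [611.04   2.73  43.8 ] [ 0.11 -1.04 -0.65]
3 [611.07   2.73  41.87] [ 0.02  0.28 -0.33]
2 [611.14   2.69  40.94] [-0.98 -0.35 -0.99]
1 [611.14   2.72  39.93] [-0.67  0.05 -1.03]
0.3 [611.18   2.7   39.29] [-0.68 -0.38 -1.49]
-0.4 [611.24   2.7   39.19] [-1.45  0.13  5.46]
t 24.8167
```

```bash
python3 - <<'E'
from h import *
np.set_printoptions(precision=2,suppress=True)
r.gripper_to(80); r.line_to([611.2,2.7,110],120)
r.move_pose([546,3,236],D(0)); r.pause(.2)
m=r.camera_model("wrist"); im=r.capture("wrist"); print(r.get_obs()["t"])
for z in (50,36):print(capfit(im,m,(611,2.7,z),z))
p=proj(m,(611,2.7,40)).astype(int)
cv2.imwrite("pics/w4.png",cv2.resize(im[max(p[1]-70,0):p[1]+70,p[0]-90:p[0]+90,::-1],None,fx=4,fy=4))
E
```

```text
27.0083
(array([611.45,   2.68]), (69.44523620605469, 70.09843444824219), ((611.5494995117188, 2.6685290336608887), 35.199039459228516))
(array([611.2 ,   2.65]), (72.25732421875, 72.93694305419922), ((611.2992553710938, 2.640280246734619), 36.62440490722656))
```

View pics/w4.png

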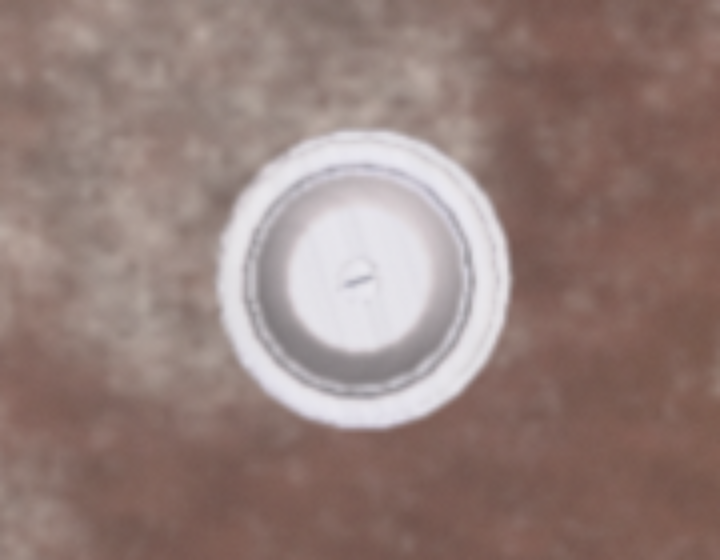

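The medium cap is seated, its rim concentric with the large one at crop centre (362,280), and the large cap hasn't moved. Next is the small cap.

```bash
python3 - <<'E'
from h import *
np.set_printoptions(precision=2,suppress=True)
nest((524.0,229.5),(611.2,2.7),21.5,32)
E
```

```text
at [523.76 229.53  21.16] [-0.11 -0.13  0.54]
grip 58.19658640664779 20.00017042737454 [-0.92 -0.61  1.32]
lift 58.17038402033204 19.99968987889588
18 [610.88   2.67  71.2 ] [ 0.97  0.78 -0.24]
12 [610.86   2.71  65.01] [ 0.32  0.43 -0.18]
8 [610.93   2.72  61.13] [0.09 0.75 0.22]
5 [611.05   2.72  58.28] [0.89 0.56 0.57]
3 [611.09   2.73  56.38] [0.84 1.65 0.06]
2 [611.13   2.7   55.43] [-0.08  0.42 -0.46]
1 [611.13   2.71  54.42] [0.88 1.01 0.32]
0.3 [611.15   2.7   53.74] [-0.21  1.42 -0.13]
-0.4 [611.28   2.67  53.66] [-1.39  1.53  5.48]
t 35.1583
```

```bash
python3 - <<'E'
from h import *
r.gripper_to(80); r.line_to([611.2,2.7,125],120)
r.move_pose([546,3,250],D(0)); r.pause(.2)
m=r.camera_model("wrist"); im=r.capture("wrist"); o=r.get_obs(); print(o["t"],o["width"])
p=proj(m,(611,2.7,40)).astype(int)
c=cv2.resize(im[max(p[1]-70,0):p[1]+70,p[0]-70:p[0]+70,::-1],(400,400))
cv2.imwrite("pics/w5.png",np.hstack([c,cv2.resize(im[:,:,::-1],(400,400))]))
E
```

```text
37.475 79.72877873035551
```

View pics/w5.png

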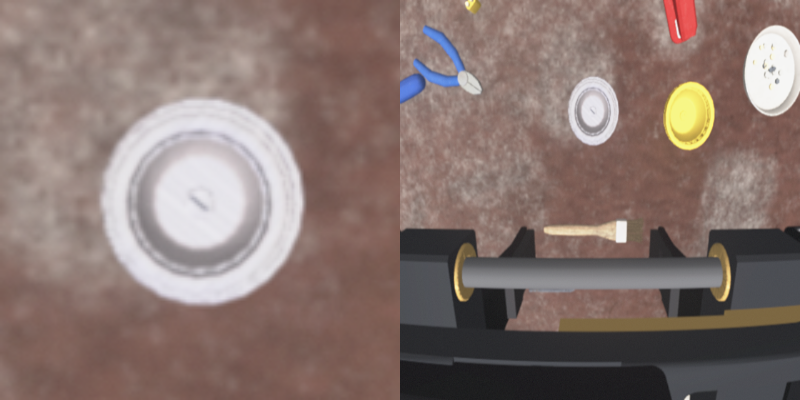

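The three rims are concentric at crop position (202,201), the brush lies flat on the bench at (593,230), and the gripper is clear. Handing in.

```bash
python3 -c "
from h import *
print(r.close_job())"
```

```text
the job is handed in; nothing more can be done
None
```

I handed the job in at about 37 s of the 64 s allowed: the brush lies flat on the bare bench and the three caps look nested and concentric where the largest stands; no verdict was returned.

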